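# Hold a mower blade carrier over the parts reader

### The arm

A 7-joint arm with a two-finger parallel gripper is mounted at the origin on the work surface. World frame = base frame: x ahead of the robot, y to its left, z up, the work surface at z = 0. Lengths are in m, angles in rad, forces in N, time in s.
With the tool pointing down it reaches from about 0.4 to 0.85 m from the base axis. Payload 4.4 kg.
Tool frame: the origin (TCP) lies where the fingers leave the gripper's body, on its centre line; the fingertips stand 97 mm ahead of it and the grasp point (between the pads) lies 78 mm ahead of it (arm.tip_reach is the distance from the TCP to the fingertips, in m); z points along the fingers, y is the line along which they close (so a half turn about z gives the same grasp; the last joint's range is limited). The gripper opens to 94 mm and grips with 3 to 60 N. Pads are 16 mm wide; open, the fingers measure 119 mm over their backs; the gripper's body (75 mm by 177 mm) begins 78 mm behind the grasp point.
Start: joints at [-1.273, 0.628, 0.038, 1.517, -0.027, 0.996, -0.02], TCP at [0.231, 0.607, 0.303] pointing down, gripper open.
Joint ranges: [-3.06, 3.06], [-0.37, 2.12], [-1.25, 1.32], [0.18, 2.47], [-1.1, 4.24], [0.23, 1.98], [-2.94, 2.94]. Speed limits (rad/s): [2.57, 2.57, 3.14, 3.14, 3.14, 3.14, 3.14].

### API

Orientations are given as a 3x3 rotation matrix whose columns are the frame's x, y, z axes.
In Python, from bench import arm, gripper_to, solver, readout, cams, ticket gives the robot as it stands. Calls block until the motion is done:
- arm.move_ptp(position, orientation): joint-space move of the TCP to a pose.
- arm.line_to(position, rate=0.15, rotation=None, max_force=None): straight line of the TCP; rotation=None keeps the orientation; rate is the mean speed in m/s. With max_force (N) it stops when the force on the tool has changed by that much, and returns True; else False.
- arm.move_j(angles): joint-space move.
- gripper_to(opening): finger opening in m; the grip force is fixed at half the most; returns when the fingers have stopped.
- arm.dwell(seconds).
- solver.ik(position, orientation): joint angles nearest the present ones, or None.
- readout.state(): the state.
- cams.read_camera(name): name is "scene" or "top" or "wrist"; returns (picture, depth): 384x512x3 uint8, red, green, blue; 384x512 float32, m along the optical axis (not along the pixel's ray), 0 where there is no reading.
- cams.camera_params(name): a dict with "K" (3x3 intrinsics, pixels), "R" (3x3) and "t" (3): a world point X has camera coordinates R X + t. Camera axes: x right, y down, z forward; pixel columns grow to the right and rows downward; lengths in m; the calibration is good to about 2 mm. The wrist camera is an equidistant fisheye: a pixel r from the principal point sees the ray r / f radians off the axis. A picture is of the moment at which its call begins: read the wrist's pose just before it. camera_params takes no time and is no camera call; for the wrist camera it gives the pose at the moment of the call.
A pose or a line that the arm cannot do raises arm.MotionError and nothing moves.
- ticket.sign_off(): hands the job in; it is judged then, once.
The state is a dict: "time_s": time; "joint_positions": joint angles; "dq": joint speeds; "joint_torque": joint torques, N m; "ee_pos": TCP position; "tcp_rot": TCP orientation; "force": force on the tool from outside, world axes, zero at the start; "wrist_torque": the same for the moment, N m; "opening": finger opening in m; "finger_force": force on a finger pad.
Only numpy, scipy, OpenCV 4.12 (cv2) and the standard library are available. Lean on these libraries where they do the work, as an engineer would, in place of code of your own. Each camera call takes 0.05 s, during which the arm holds its last target. There are 200 camera calls.

### The job

In the spare-parts store, wake the parts reader by pressing the three keys of its console one at a time: the wide round key, then the square key, then the slim round key. Then pick up the blade carrier (the flat steel bar with an upright block-shaped hub in its middle), carry it over the row of stock bins without striking them, and hold it level about 15 mm above the glass window of the reader, centred on it and with the bar along the window's long side, never touching the reader. Finish while still gripping it there, at rest, hovering; do not put it down or let go, and leave the other things on the bench where they are.

Things in the scene. Friction and masses are not known exactly. Their poses are not given: they have to be found in the camera images.
- carrier: Loose steel bar 150 x 40 x 6 mm (long along x) lying flat at the robot's right, a hole near each end; in its middle a round collar 38 mm across up to z 12 mm, above it a block hub 30 mm along x, 26 along y, top at z 52 mm: grip it across the 26 mm. 0.3 to 0.55 kg, balanced on the hub axis. Same either way round. Origin: centre of the bar's underside; z up.
- reader: The parts reader: fixed grey box 210 x 120 x 48 mm (long along its x) on the bench at the robot's left, glass window on top. Origin: centre of its underside.
- window (a point): Centre of the reader's glass window, 50 mm above the bench, on the level of the glass; the glass is 168 x 58 mm in a black frame of 190 x 80 mm, long along this frame's x; z up.
- console: Fixed black key console 74 x 200 x 30 mm (long along its y) at the robot's left, nearer than the reader. Its three keys stand in a row along its y, 62 mm apart; which key stands where varies. Origin: centre of its underside.
- key_wide (a joint): The wide round key, 36 mm across. Off-white plastic, pressed straight down. Value: travel in m, 0 up, 0.006 fully down; 1.5 N starts it, 5 N takes it fully down, it springs back by itself. It sits on a square grey module 44 mm wide, 8 mm thick, on the console; the cap stands 14 mm proud of the module when up.
- key_wide_top (a point): centre of the top face of the wide round key (52 mm above the bench when the key is up); moves down with it.
- key_square (a joint): The square key, 24 x 24 mm. Off-white plastic, pressed straight down. Value: travel in m, 0 up, 0.006 fully down; 1.5 N starts it, 5 N takes it fully down, it springs back by itself. It sits on a square grey module 44 mm wide, 8 mm thick, on the console; the cap stands 14 mm proud of the module when up.
- key_square_top (a point): centre of the top face of the square key (52 mm above the bench when the key is up); moves down with it.
- key_slim (a joint): The slim round key, 16 mm across. Off-white plastic, pressed straight down. Value: travel in m, 0 up, 0.006 fully down; 1.5 N starts it, 5 N takes it fully down, it springs back by itself. It sits on a square grey module 44 mm wide, 8 mm thick, on the console; the cap stands 14 mm proud of the module when up.
- key_slim_top (a point): centre of the top face of the slim round key (52 mm above the bench when the key is up); moves down with it.
- bin_row: Fixed row of three open grey stock bins, together 340 mm long (along its x), 95 mm wide (along its y) and 110 mm tall, standing across the middle of the bench between the blade carrier and the reader. Carry the blade carrier over the top of it: its underside well clear, over 120 mm above the bench. Origin: centre of its underside.
- pulley: Bystander, loose, leave it where it is. Origin: centre of its underside. Steel belt pulley, round disc 96 mm across and 16 mm thick with a round hub 32 mm across, 50 mm tall in all; stands near the blade carrier, either side of it.
- filter: Bystander, loose, leave it where it is. Origin: centre of its underside. White oil filter, 74 mm across, 88 mm tall.
- spray_can: Bystander, loose, leave it where it is. Origin: centre of its underside. Upright spray can, 60 mm across, 170 mm tall.
- carton: Bystander, loose, leave it where it is. Origin: centre of its underside. Small carton 90 x 60 x 50 mm.
- jar: Bystander, loose, leave it where it is. Origin: centre of its underside. Amber glass jar, 56 mm across, 75 mm tall.
- bearing: Bystander, loose, leave it where it is. Origin: centre of its underside. Steel bearing ring, 52 mm across, 16 mm tall.
There are look-alikes about, which are no part of the job. Leave any purple look-alike of the carrier alone.

How it is judged:
On the way, in this order (a step that is already met when the one before it is completed fails the run):
1. the wide round key is pressed alone (value of joint key_wide above 0.004 m and value of joint each of key_square, key_slim below 0.002 m), for 0.05 s.
2. then the square key is pressed alone (value of joint key_square above 0.004 m and value of joint each of key_wide, key_slim below 0.002 m), for 0.05 s.
3. then the slim round key is pressed alone (value of joint key_slim above 0.004 m and value of joint each of key_wide, key_square below 0.002 m), for 0.05 s.
4. the blade carrier passes over the row of stock bins (y of carrier in the frame of bin_row between -0.045 and 0.045 m and x of carrier in the frame of bin_row between -0.2 and 0.2 m and height (world z) of carrier above 0.11 m), for 0.02 s.
At the end, for the whole second after the job is handed in: The carrier is held still by the fingers alone, underside 6 to 26 mm above the glass, centred within 12 mm each way, along the window's long side within 8 degrees, level within 5.7 degrees; the keys are up and each bystander within 30 mm of its start (z of carrier in the frame of window between 0.006 and 0.026 m and x of carrier in the frame of window between -0.012 and 0.012 m and y of carrier in the frame of window between -0.012 and 0.012 m and angle between the x axis of carrier and the x axis of window, either way round below 0.14 rad and angle between carrier's own z axis and vertical below 0.1 rad and contact force between carrier and the fingers above 1 N and contact force between carrier and reader below 0.1 N and linear speed of carrier below 0.02 m/s and angular speed of carrier below 0.15 rad/s and value of joint each of key_wide, key_square, key_slim below 0.002 m and distance of each of pulley, filter, spray_can, carton, jar, bearing from where it was at the start of the episode below 0.03 m); the arm keeps its last pose, push and grip.
It fails at once if a bystander was shoved more than 30 mm out of its place (distance of any of pulley, filter, spray_can, carton, jar, bearing from where it was at the start of the episode above 0.03 m).
It fails at once if the blade carrier struck the row of stock bins (contact force between carrier and bin_row above 1 N).
It fails at once if the blade carrier touched the reader (contact force between carrier and reader above 0.5 N).
It fails at once if two keys were held down together (value of joint each of key_wide, key_square above 0.004 m or value of joint each of key_wide, key_slim above 0.004 m or value of joint each of key_square, key_slim above 0.004 m).
It also fails if it takes over 70 s, if anything falls off the work surface, if the arm or the gripper's body presses on something with over 40 N, if the wrist force passes 120 N, or if a joint passes its speed limit or range.

## Working session

There is one attempt and no reset: what is moved stays moved. The work goes in short steps, each a Python script; the robot and the scene stay as the last script left them, time stands still between calls to the robot, and variables do not carry over. Pictures are saved under pics/ and viewed, at most 10 in all, crops included, and the job is handed in when it is done.

```bash
mkdir -p pics; cat > h.py <<'E'
import numpy as np, cv2
from bench import arm, gripper_to, solver, readout, cams, ticket
def cloud(name):
    p=cams.camera_params(name); im,d=cams.read_camera(name)
    v,u=np.mgrid[:384,:512]; K=p["K"]
    c=np.stack([(u-K[0,2])/K[0,0]*d,(v-K[1,2])/K[1,1]*d,d],-1)
    return im,d,(c-p["t"])@p["R"]
def save(n,im,s=1): cv2.imwrite(f"pics/{n}.png",cv2.resize(im[...,::-1],None,fx=s,fy=s,interpolation=cv2.INTER_CUBIC))
E
python3 - <<'E'
from h import *
for n in("top","scene"):
    im,d,X=cloud(n); np.savez(f"{n}.npz",im=im,d=d,X=X); save(n,im,1.5)
    p=cams.camera_params(n); print(n,p["K"],-p["R"].T@p["t"],p["R"])
E
```

```text
top [[487.14515264   0.         253.02729538]
 [  0.         487.14515264 187.1476681 ]
 [  0.           0.           1.        ]] [ 0.31766138 -0.02729026  1.40822043] [[ 0.01980166 -0.99964229 -0.01797727]
 [-0.99432192 -0.01780955 -0.10491304]
 [ 0.10455534  0.01995265 -0.9943189 ]]
scene [[355.17066351   0.         249.2634742 ]
 [  0.         355.17066351 190.38005491]
 [  0.           0.           1.        ]] [0.89849033 0.56261644 0.82419224] [[-0.78037802  0.62513485 -0.01471625]
 [ 0.46745039  0.56758008 -0.67774847]
 [-0.41533153 -0.53577913 -0.73514655]]
```

View pics/top.png

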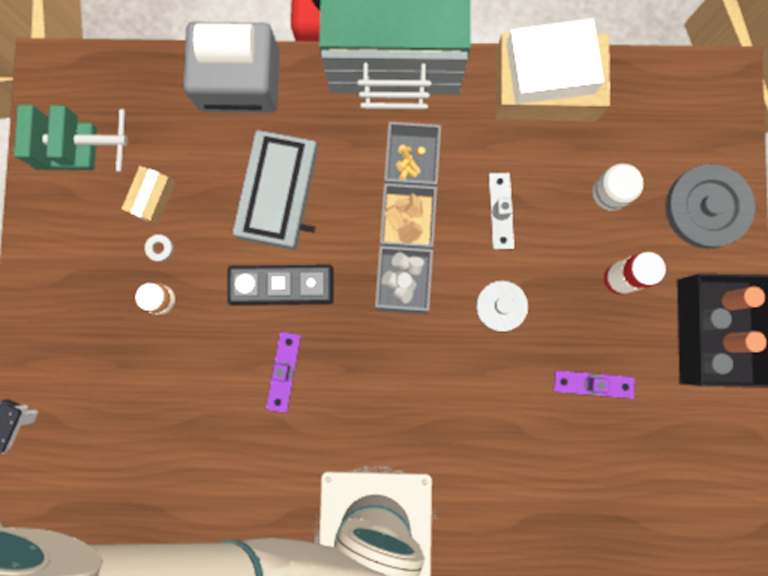

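View pics/scene.png

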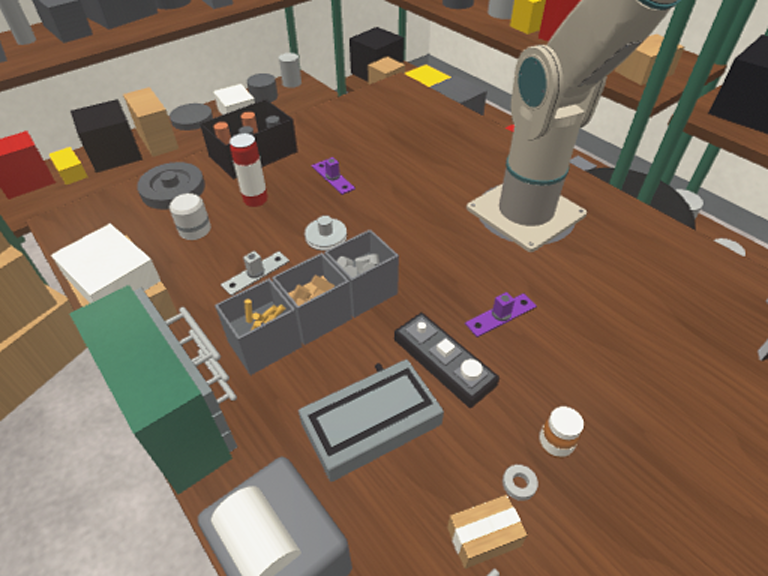

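The top picture (768x576) shows the steel carrier at (502,210). Purple look-alikes lie at (283,372) and (595,384), and the pulley is at (502,305). The console keys, left to right, are wide (245,283), square (278,283) and slim (311,283). The reader window is at (275,188) and the bins are at (408,217). The only carrier that fits is the steel-grey one at (502,210), since the other two are purple. I'll measure and confirm in one crop.

```bash
cat > m.py <<'E'
from h import *
z=np.load("top.npz"); im,d,X=z["im"],z["d"],z["X"]
def box(x0,y0,x1,y1,zl,zh,rect=True):
    s=np.s_[int(y0/1.5):int(y1/1.5),int(x0/1.5):int(x1/1.5)]
    P=X[s].reshape(-1,3); P=P[(P[:,2]>zl)&(P[:,2]<zh)]
    (c,wh,a)=cv2.minAreaRect((P[:,:2]*1000).astype(np.float32))
    print(len(P),"c",np.round(c,1),"wh",np.round(wh,1),"ang",round(a,1),"mean",np.round(P.mean(0)*1000,1),"ztop",np.round(np.percentile(P[:,2],[5,50,95])*1000,1))
for n,b in dict(bar=(484,165,524,255,.003,.02),hub=(484,165,524,255,.04,.06),reader=(225,120,325,255,.035,.06),
  console=(222,258,340,312,.024,.07),wide=(230,268,262,300,.047,.07),square=(265,268,294,300,.047,.07),slim=(298,268,328,300,.047,.07),
  bins=(370,115,450,320,.09,.13),pulley=(470,275,535,340,.008,.06),bench=(340,360,480,440,-.05,.05)).items(): print(n,end=" ");box(*b)
a=im[100:225,145:230];b=im[100:225,310:395]
save("crop",np.hstack([a,b]),4)
E
python3 m.py
```

```text
bar 682 c [ 609.8 -235.7] wh [176.7  76.2] ang 0.1 mean [ 606.7 -233.5    6.7] ztop [ 3.3  6.2 11.8]
hub 106 c [ 606.5 -233.4] wh [32.  25.9] ang 1.9 mean [ 604.9 -232.9   51.4] ztop [45.6 51.1 57.4]
reader 3046 c [635.2 203.6] wh [120.8 210.6] ang 79.6 mean [632.9 202.6  49.3] ztop [43.9 49.4 54.2]
console 1781 c [452.7 190.8] wh [ 72.7 199.6] ang 1.0 mean [451.9 188.5  35.4] ztop [26.5 33.3 53. ]
wide 124 c [450.7 251.1] wh [34.3 33. ] ang 1.8 mean [450.6 251.1  52.6] ztop [48.4 52.8 57. ]
square 67 c [451.9 189.2] wh [22.9 20.5] ang 0.9 mean [452.3 189.3  52.2] ztop [48.1 52.3 56. ]
slim 25 c [454.8 128.1] wh [14.  11.9] ang 46.5 mean [454.4 127.7  52.3] ztop [48.9 52.5 56.4]
bins 1423 c [575.  -51.3] wh [ 95.1 341.2] ang 87.1 mean [569.9 -49.5 103.9] ztop [ 90.9 106.4 114.1]
pulley 878 c [ 420.1 -233.6] wh [92.2 93.6] ang 1.0 mean [ 419.8 -233.5   20.7] ztop [11.9 17.  50.8]
bench 4959 c [240.4 -59.3] wh [147.6 267.8] ang 1.1 mean [ 2.404e+02 -5.910e+01  2.000e-01] ztop [-4.7  0.2  5.2]
```

View pics/crop.png

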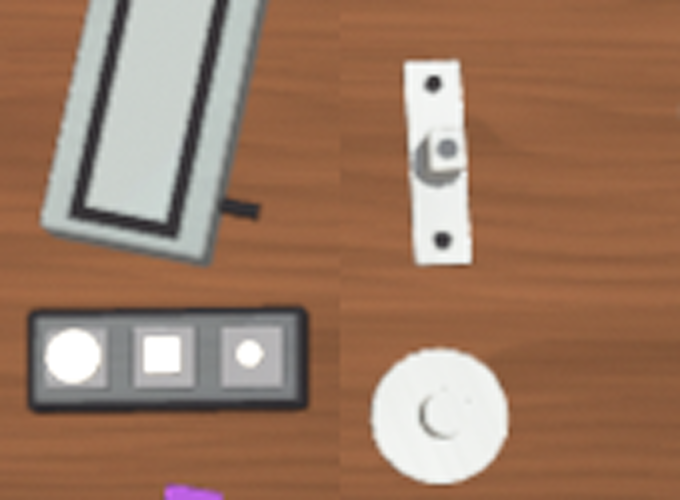

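The crop confirms the plain steel bar with block hub (hub about (445,150), holes (433,83) and (442,240)) is the carrier. It also shows three distinct keys: wide, square, slim. Next I'll refine the angles and press the keys.

```bash
cat >> h.py <<'E'
def Rz(th,flip=1): # tool down, tool y along +-(carrier y) for heading th
    y=flip*np.array([-np.sin(th),np.cos(th),0]); z=np.array([0,0,-1.]); return np.column_stack([np.cross(y,z),y,z])
def pix(name,u,v,h):
    p=cams.camera_params(name); r=p["R"].T@np.linalg.solve(p["K"],[u,v,1]); o=-p["R"].T@p["t"]; return o+r*(h-o[2])/r[2]
E
python3 - <<'E'
from h import *
im=np.load("top.npz")["im"].astype(int)
a=pix("top",333.25,120.75,.006);b=pix("top",335.5,160,.006);print(a,b,(a+b)/2,np.degrees(np.arctan2(*(a-b)[1::-1])))
# bar white mask
m=np.zeros((384,512),np.uint8); m[110:170,320:352]=(im[110:170,320:352].min(-1)>130); 
P=np.array([pix("top",u,v,.006)[:2]*1000 for v,u in np.argwhere(m)],np.float32); print("bar",cv2.minAreaRect(P))
# black frame of window
m=np.zeros((384,512),np.uint8); m[88:160,160:208]=(im[88:160,160:208].max(-1)<80); 
n,l,st,_=cv2.connectedComponentsWithStats(m); k=1+st[1:,4].argmax()
P=np.array([pix("top",u,v,.05)[:2]*1000 for v,u in np.argwhere(l==k)],np.float32); print("frame",cv2.minAreaRect(P))
s=readout.state(); print(s["tcp_rot"],arm.tip_reach,s["joint_positions"])
for f in(1,-1):
  for p,t in(((.45,.25,.25),0.02),((.607,-.233,.25),.05),((.635,.203,.25),-.18)):
    q=solver.ik(p,Rz(t,f)); print(f,p,None if q is None else np.round(q,2))
E
```

```text
[ 0.66478855 -0.23019597  0.006     ] [ 0.54863075 -0.23700805  0.006     ] [ 0.60670965 -0.23360201  0.006     ] 3.3562667186406108
bar ((607.9808959960938, -232.47421264648438), (149.9316864013672, 42.45635223388672), 3.4408960342407227)
frame ((636.6395874023438, 205.3842315673828), (76.5784912109375, 186.2769317626953), 79.73785400390625)
[[-9.34568074e-01  3.55783843e-01 -6.10501447e-04]
 [ 3.55784366e-01  9.34566793e-01 -1.54762897e-03]
 [ 1.99329966e-05 -1.66357150e-03 -9.99998616e-01]] 0.0972 [-1.27280851  0.6292348   0.03842098  1.5182292  -0.0270248   0.99630881
 -0.019972  ]
1 (0.45, 0.25, 0.25) [-0.53  0.51 -0.05  1.95  0.04  0.69  0.99]
1 (0.607, -0.233, 0.25) [ 0.29  0.68  0.06  1.57 -0.05  0.89  1.99]
1 (0.635, 0.203, 0.25) [-0.35  0.71  0.    1.52 -0.    0.92  1.04]
-1 (0.45, 0.25, 0.25) [-1.03  0.61  0.72  1.96 -0.57  0.78 -1.53]
-1 (0.607, -0.233, 0.25) [-0.1   0.81  0.79  1.58 -0.65  1.02 -0.64]
-1 (0.635, 0.203, 0.25) [-0.76  0.83  0.78  1.53 -0.64  1.05 -1.57]
```

```bash
python3 - <<'E'
from h import *
R=Rz(0.02); t=arm.tip_reach
gripper_to(0.0)
for i,(n,x,y) in enumerate((("wide",.4507,.2511),("square",.4521,.1892),("slim",.4546,.1279))):
    if i==0: arm.move_ptp([x,y,.09+t],R)
    else: arm.line_to([x,y,.075+t],rate=.15,rotation=R)
    if i==0: arm.line_to([x,y,.06+t],rate=.1)
    f0=readout.state()["force"][2]
    hit=arm.line_to([x,y,.0464+t],rate=.03,max_force=15); arm.dwell(.25)
    s=readout.state(); print(n,hit,np.round(s["ee_pos"]-[0,0,t],4),s["force"][2]-f0,s["time_s"],s["opening"])
    if i==0: c=cams.read_camera("scene")[0]; save("press1",c[180:280,250:350],4)
    arm.line_to([x,y,.075+t],rate=.1)
E
```

```text
wide False [0.4512 0.2514 0.0467] 4.287942085624566 4.4167 0.0005923889443881288
square False [0.452  0.1892 0.0465] 3.58425944556255 6.8167 0.00042907747260858105
slim False [0.4545 0.1279 0.0465] 3.998984901462236 9.1583 0.00037270542273038626
```

View pics/press1.png

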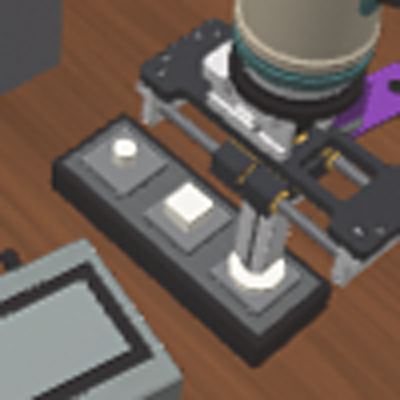

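The picture shows the closed fingers pushing the wide key (about (258,268)) nearly flush with its module, with the square (188,203) and slim (124,150) keys up. The measured force on the square key was low, so I'll repeat the same sequence deeper, to the stop, as cheap insurance. Then I'll move above the carrier.

```bash
python3 - <<'E'
from h import *
R=Rz(0.02); t=arm.tip_reach
for n,x,y in (("wide",.4507,.2511),("square",.4521,.1892),("slim",.4546,.1279)):
    arm.line_to([x,y,.07+t],rate=.2); arm.line_to([x,y,.058+t],rate=.05); arm.dwell(.2)
    f0=readout.state()["force"][2]
    hit=arm.line_to([x,y,.0425+t],rate=.03,max_force=9); arm.dwell(.2)
    s=readout.state(); print(n,hit,np.round(s["ee_pos"]-[0,0,t],4),s["force"][2]-f0,s["time_s"])
    arm.line_to([x,y,.07+t],rate=.15)
arm.line_to([.4546,.1279,.3],rate=.3)
th=np.radians(3.4); gripper_to(.06)
arm.move_ptp([.607,-.2335,.26],Rz(th))
im,d=cams.read_camera("wrist"); p=cams.camera_params("wrist"); np.savez("w.npz",im=im,d=d,**p)
print(p,readout.state()["time_s"],readout.state()["ee_pos"]); save("w",im,1.5)
E
```

```text
wide True [0.451  0.2514 0.0462] 8.564680444037784 11.5917
square True [0.4525 0.1893 0.0462] 8.707969823921646 13.5917
slim True [0.455  0.128  0.0462] 9.377066068322998 15.5917
{'K': array([[297.31863964,   0.        , 252.63120196],
       [  0.        , 297.31863964, 190.61329596],
       [  0.        ,   0.        ,   1.        ]]), 'R': array([[-6.21082304e-02,  9.98068922e-01,  9.97352306e-04],
       [ 9.56871352e-01,  5.92603722e-02,  2.84403628e-01],
       [ 2.83795319e-01,  1.86181439e-02, -9.58704116e-01]]), 't': array([ 0.26758175, -0.58438648,  0.18424868])} 19.0333 [ 0.60751561 -0.23112604  0.26033246]
```

View pics/w.png

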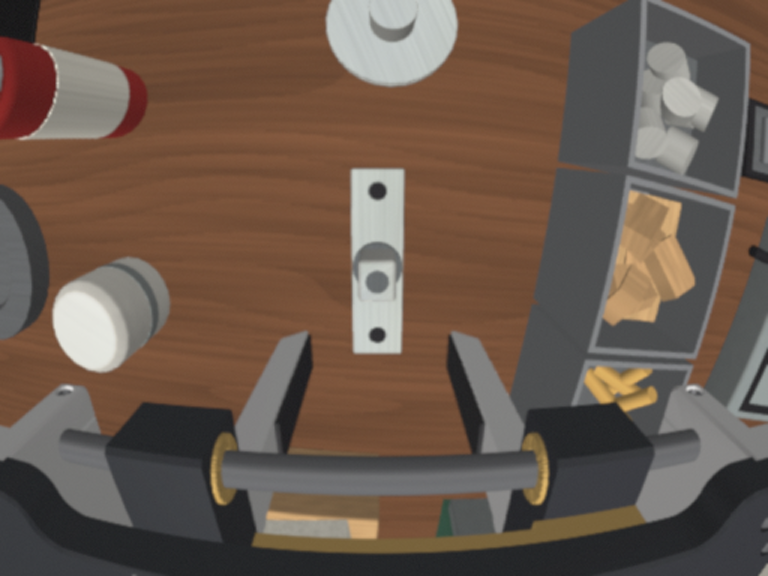

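The wrist picture shows the carrier upright between the fingers: hub top at (377,281), holes at (377,190) and (377,335). The bins are on the right and the pulley is above. I'll refine the pose from these.

```bash
cat >> h.py <<'E'
def wpix(p,u,v,h):
    K=p["K"]; d=np.array([u-K[0,2],v-K[1,2]]); r=np.hypot(*d)+1e-12; a=r/K[0,0]
    ray=p["R"].T@np.array([*(d/r*np.sin(a)),np.cos(a)]); o=-p["R"].T@p["t"]; return o+ray*(h-o[2])/ray[2]
E
python3 - <<'E'
from h import *
z=np.load("w.npz")
hub=wpix(z,377/1.5,281/1.5,.052);a=wpix(z,377/1.5,335/1.5,.006);b=wpix(z,377/1.5,190/1.5,.006)
th=np.arctan2(*(a-b)[1::-1]); c=(hub[:2]+(a+b)[:2]/2)/2
print(hub,a,b,np.linalg.norm(a-b),np.degrees(th),c,readout.state()["ee_pos"])
if np.linalg.norm(c-[.607,-.2335])<.006 and abs(np.degrees(th)-3.4)<3:
    R=Rz(th); arm.line_to([*c,.20],rate=.15,rotation=R); print(arm.line_to([*c,.113],rate=.08,max_force=10))
    s=readout.state(); print(s["ee_pos"],s["force"])
    gripper_to(.0); s=readout.state(); print(s["opening"],s["finger_force"],s["ee_pos"],s["force"],s["time_s"])
E
```

```text
[ 0.60614044 -0.23175364  0.052     ] [ 0.66499788 -0.22831768  0.006     ] [ 0.54825194 -0.23545332  0.006     ] 0.11696380469858096 3.4976281909794107 [ 0.60638267 -0.23181957] [ 0.60751561 -0.23112604  0.26033246]
False
[ 0.60679905 -0.2319833   0.11360081] [-0.48314121 -0.02364832  1.11280968]
0.025937302698617798 30.000062584877014 [ 0.60645065 -0.2320629   0.11312416] [ 0.23870234 -0.15922185  0.33988504] 21.4417
```

```bash
python3 - <<'E'
from h import *
z0=.1131
th=np.radians(-10.3)
arm.line_to([.6064,-.232,z0+.03],rate=.06); arm.line_to([.6064,-.232,z0+.17],rate=.12)
s=readout.state(); print(s["opening"],s["force"],s["finger_force"],s["ee_pos"])
arm.line_to([.61,-.05,z0+.17],rate=.12)
arm.line_to([.6365,.205,z0+.17],rate=.12,rotation=Rz(th))
arm.line_to([.6365,.205,z0+.115],rate=.08); arm.dwell(.5)
s=readout.state(); print(s["opening"],s["force"],s["ee_pos"],s["time_s"])
im,d=cams.read_camera("wrist"); p=cams.camera_params("wrist"); np.savez("w2.npz",im=im,d=d,**p); save("w2",im,1.5)
E
```

```text
0.025727264083210036 [ 0.44569663  0.11091727 -2.93454252] 29.9991238117218 [ 0.60591201 -0.23184509  0.28215548]
0.02586135311677393 [ 0.64437343  0.21901456 -3.90097084] [0.63651968 0.20501193 0.2282208 ] 28.6917
```

View pics/w2.png

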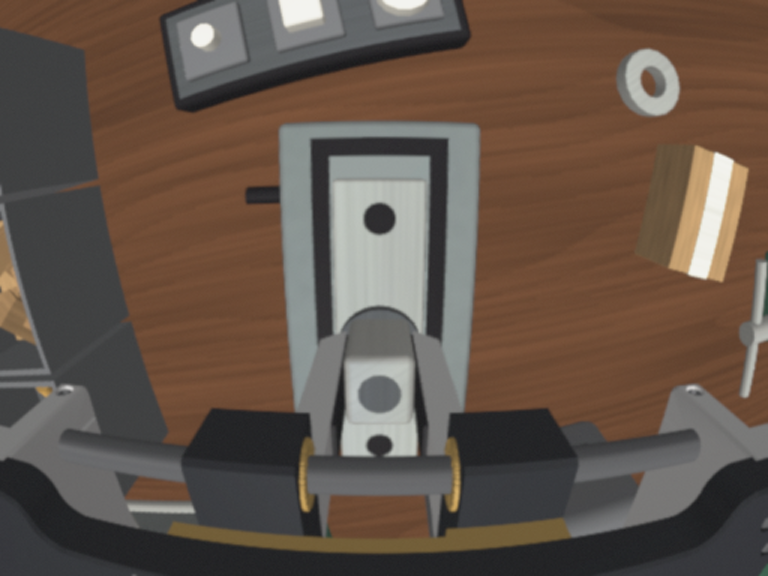

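The wrist picture shows the bar (333–426 wide, hole (380,218)) nearly centred over the window frame. The frame's near outer edge is at row 139, columns 311–448, and the sides look parallel. I'll check it in numbers, then descend.

```bash
python3 - <<'E'
from h import *
z=np.load("w2.npz"); th=np.radians(-10.3); ax=np.array([np.cos(th),np.sin(th)])
w=lambda u,v,h:wpix(z,u/1.5,v/1.5,h)[:2]
l,r=w(311,139,.05),w(448,139,.05); e=(l+r)/2; l2,r2=w(316,330,.05),w(441,330,.05)
print("frame width",np.linalg.norm(l-r),np.linalg.norm(l2-r2),"centre",e+.095*ax)
m2=(l2+r2)/2; d=m2-e; print("axis deg",np.degrees(np.arctan2(d[1],d[0])),"edge deg",np.degrees(np.arctan2(*(l-r)[::-1])))
h=w(380,218,.121); h2=w(380,444,.121); print("holes",h,h2,np.linalg.norm(h-h2),"mid",(h+h2)/2,np.degrees(np.arctan2(*(h2-h)[::-1])))
arm.line_to([.636,.2045,.1131+.0665],rate=.04,rotation=Rz(th)); arm.dwell(1.0)
s=readout.state(); print(s["ee_pos"],s["opening"],s["force"],s["time_s"],np.abs(s["dq"]).max())
im,d,X=cloud("scene"); save("end",im[160:340,180:310],4)
E
```

```text
frame width 0.0792385044394777 0.07923716447455884 centre [0.63593308 0.20572425]
axis deg -10.605629840706248 edge deg -100.29250478474269
holes [0.57922659 0.21616136] [0.69328814 0.19551554] 0.11591500590039852 mid [0.63625737 0.20583845] -10.259792905095543
[0.63598681 0.20450228 0.17957469] 0.025873645371682977 [ 0.31797624 -0.21916318 -3.76453123] 31.1083 0.0010133031482329577
```

View pics/end.png

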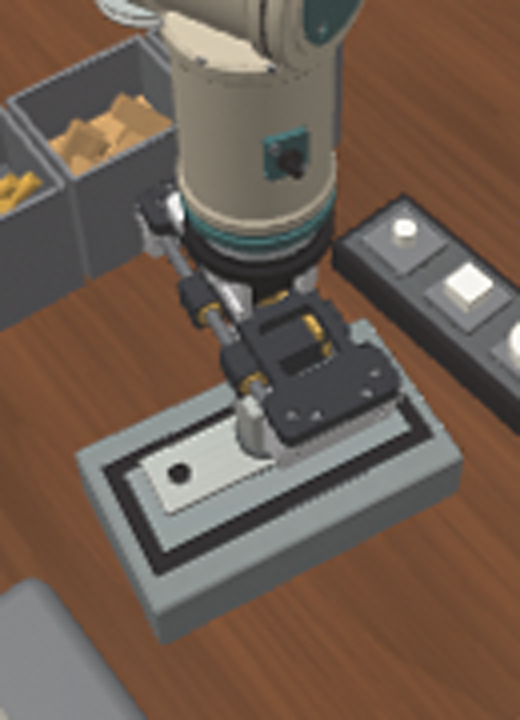

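The bar hovers level over the glass, parallel to the frame (hole at (180,472)), within about 2 mm of centre. The TCP height puts its underside about 16 mm above the glass, and the arm is at rest.

```bash
python3 -c "
from h import *
print(ticket.sign_off())"
```

```text
the job is handed in; nothing more can be done
None
```

The job is handed in at about 31 s of the 70 s allowed, with no verdict shown: all three keys were pressed in order, and the carrier went over the bins and is held still, about 16 mm above the glass, within about 2 mm of centre and aligned with the window.

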